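# Rub the burr off a brass T-nut on the bench stone, held in tongs

## Task

Take the burr off the underside of the small brass T-nut: grip the spring tongs out of the tool block, close them on the neck of the nut, set it flat on the grey sharpening stone near the stone's far end and draw it towards you along the stone to near its near end, keeping it flat and under light, steady pressure (about 5 N) all the way. Then lift it 10 cm or more clear of the stone for inspection and finish like that, still holding it up in the tongs, upright and motionless. Never touch the nut with the gripper's fingers, and leave the other things on the bench where they are.

Things in the scene. Friction and masses are not known exactly. Their poses are not given: they have to be found in the camera images.
- tongs: Spring tongs, steel strip with dark wooden grip scales, 129 mm tall, 16 mm wide in x, 80 g, standing upright, jaws down, loose in the tool block's pocket. Origin: midway between the jaw tips; z runs up the middle to the round spring bow at the top; the jaws close along y. Jaws 14 mm wide in x, flat faces from z = 0 to 22 mm, 44 mm apart at rest. No pose is given while the fingers hold them
- tongs_grip (a point): Point to grip across y, midway between the flat wooden scales, 71 mm above the jaw tips, 58 mm below the top of the bow. The scales reach 22 mm above and below it, 16 mm wide in x. At rest they splay downwards: 44 mm over their backs at the upper ends, 49 here, 55 at the lower ends; all 38 mm when closed on the nut. Carry them with the fingers at 45 mm: jaws about 27 mm open
- tongs_left (a joint): Turn of each tongs arm (both move alike), rad: 0 sprung open, 0.12 when the jaw faces are parallel and 16 mm apart, 0.19 the stop. The jaws shut 1.6 to 2.3 mm for each mm the fingers close. The spring pushes on each finger with about 5 N at first, 13 N at 0.12. Held firmly (25 to 40 N) the tongs bear a push along their z or y; pushed along x they may swing in the fingers
- tool_block: Fixed wooden tool block, 64 x 134 x 50 mm (x, y, z), that holds the tongs: pocket at its middle, 19 mm in x by 55 mm in y, 38 mm deep (floor 12 mm above the bench). The tongs stand on the pocket floor, their y along the block's y. Two short nail punches in it reach 60 mm above the bench, at x = +18, y = +50 and -50 mm. Origin: centre of the underside
- t_nut: Brass T-slot nut standing on the bench on its flange, 85 g. Origin: centre of the flange's underside (the face to be rubbed). Flange 22 x 30 mm (x, y), 6 mm thick; on it the neck, 22 mm in x and 16 mm across in y, from z = 6 to 24 mm, with a threaded hole in its top. The jaws take the neck across y, tips just above the flange
- stone_top (a point): Centre of the top face of the grey sharpening stone (203 x 70 mm), 36 mm above the bench; the rim of its fixed wooden holder (226 x 92 mm) lies 10 mm lower. x runs along the stone's length: +x points to its far end, away from the robot to within about 0.3 rad. The stone lies on a rubber bed and sinks about 1 mm for each 3 N, at most 8 mm
- stone_holder: The wooden holder with the stone in it. Origin: centre of the underside, 36 mm below the stone's top face; x along its length
- hex_set: Loose folding hex-key set, 20 x 111 x 24 mm, not to be disturbed
- offcut_1: Loose wooden offcut, 45 x 70 x 19 mm, not to be disturbed
- pencil_2: Loose pencil, 190 mm long, not to be disturbed
- tape_measure: Loose tape measure, 39 x 91 x 66 mm, not to be disturbed
- combination_square: Loose combination square, 74 x 242 x 17 mm, not to be disturbed

How it is judged:
On the way, in this order (a step that is already met when the one before it is completed fails the run):
1. the tongs are out of the tool block, held by the fingers (height (world z) of tongs above 0.075 m and contact force between the fingers and tongs above 1 N), for 0.2 s.
2. the T-nut is off the bench in the tongs (height (world z) of t_nut above 0.055 m and contact force between t_nut and tongs above 1 N), for 0.2 s.
3. the T-nut lies flat on the stone, pressed, near its far end (x of t_nut in the frame of stone_top between 0.044 and 0.1 m and y of t_nut in the frame of stone_top between -0.032 and 0.032 m and contact force between t_nut and stone_holder above 1 N and angle between t_nut's own z axis and vertical below 0.12 rad and contact force between each of t_nut, the fingers and tongs above 1 N), for 0.1 s.
4. the T-nut lies flat on the stone, pressed, past the far quarter (x of t_nut in the frame of stone_top between 0.015 and 0.044 m and y of t_nut in the frame of stone_top between -0.032 and 0.032 m and contact force between t_nut and stone_holder above 1 N and angle between t_nut's own z axis and vertical below 0.12 rad and contact force between each of t_nut, the fingers and tongs above 1 N), for 0.1 s.
5. the T-nut lies flat on the stone, pressed, across the middle (x of t_nut in the frame of stone_top between -0.015 and 0.015 m and y of t_nut in the frame of stone_top between -0.032 and 0.032 m and contact force between t_nut and stone_holder above 1 N and angle between t_nut's own z axis and vertical below 0.12 rad and contact force between each of t_nut, the fingers and tongs above 1 N), for 0.1 s.
6. the T-nut lies flat on the stone, pressed, past the near quarter (x of t_nut in the frame of stone_top between -0.044 and -0.015 m and y of t_nut in the frame of stone_top between -0.032 and 0.032 m and contact force between t_nut and stone_holder above 1 N and angle between t_nut's own z axis and vertical below 0.12 rad and contact force between each of t_nut, the fingers and tongs above 1 N), for 0.1 s.
7. the T-nut lies flat on the stone, pressed, to its near end (x of t_nut in the frame of stone_top between -0.1 and -0.044 m and y of t_nut in the frame of stone_top between -0.032 and 0.032 m and contact force between t_nut and stone_holder above 1 N and angle between t_nut's own z axis and vertical below 0.12 rad and contact force between each of t_nut, the fingers and tongs above 1 N), for 0.1 s.
At the end, for the whole second after the job is handed in: Fingers hold the tongs and tongs hold the nut (over 1 N each), its underside 80 mm or more above the stone, upright within 0.35 rad, still, touching neither stone nor fingers; before, drawn flat (0.12 rad) and pressed (1 to 25 N) from 44 mm beyond the stone's middle to 44 mm this side (z of t_nut in the frame of stone_top above 0.08 m and contact force between each of t_nut, the fingers and tongs above 1 N and contact force between t_nut and stone_holder below 0.1 N and contact force between the fingers and t_nut below 0.1 N and linear speed of each of t_nut, tongs below 0.03 m/s and angle between t_nut's own z axis and vertical below 0.35 rad); the arm keeps its last pose, push and grip.
It fails at once if a finger of the gripper touches the T-nut (contact force between the fingers and t_nut above 0.3 N).
It fails at once if the T-nut is pressed on the stone with more than 25 N (contact force between t_nut and stone_holder above 25 N).
It fails at once if a loose thing lying round the work is moved by more than 15 mm (distance of any of tape_measure, combination_square, hex_set, offcut_1, pencil_2 from where it was at the start of the episode above 0.015 m).
It also fails if it takes over 69 s, if anything falls off the work surface, if the arm or the gripper's body presses on something with over 40 N, if the wrist force passes 120 N, or if a joint passes its speed limit or range.

## Robot

A 6-joint arm with a two-finger parallel gripper is mounted at the origin on a cart in front of the work surface, level with it; the furniture and walls round the work are solid. World frame = base frame: x ahead of the robot, y to its left, z up, the work surface at z = 0. Lengths are in m, angles in rad, forces in N, time in s.
With the tool pointing down it reaches from about 0.35 to 0.8 m from the base axis. Payload 7.3 kg.
Tool frame: the origin (TCP) lies midway between the tips of the shut fingers; the grasp point (between the pads) lies 19 mm behind it (env.grasp_offset is the distance from the TCP to the grasp point, in m); z points along the fingers, y is the line along which they close (so a half turn about z gives the same grasp; the last joint's range is limited). The gripper opens to 85 mm and grips with 20 to 120 N. Pads are 22 mm wide; open, the fingers measure 114 mm over their backs; the gripper's body (76 mm by 85 mm) begins 54 mm behind the grasp point. The pads swing forward as they close: fully open they stand 13 mm farther back than shut.
Start: joints at [0.982, 0.342, 1.524, -0, 1.275, -0.146], TCP at [0.225, 0.474, 0.21] pointing down, gripper open.
Joint ranges: [-2.53, 2.53], [-0.77, 2.02], [0.04, 2.7], [-1, 4.14], [0.28, 2.66], [-3.11, 3.11]. Speed limits (rad/s): [2.57, 2.57, 3.14, 3.14, 3.14, 3.14].

## Interface

Orientations are given as [roll, pitch, yaw] about the fixed x, y, z axes, in that order (R = Rz(yaw) Ry(pitch) Rx(roll)).
In Python, from bench import env, monitor, eyes, finish_job gives the robot as it stands. Calls block until the motion is done:
- env.goto(position, orientation): joint-space move of the TCP to a pose.
- env.servo_line(position, rot=None, rate=0.15, contact_N=None): straight line of the TCP; rot=None keeps the orientation; rate is the mean speed in m/s. With contact_N (N) it stops when the force on the tool has changed by that much, and returns True; else False.
- env.set_joints(angles): joint-space move.
- env.open_jaws() and env.close_gripper(grasp_force=None): open the fingers fully, or close them until they stop; grasp_force is the grip in N (None keeps the last).
- env.pause(seconds).
- env.inverse_kinematics(position, orientation): joint angles nearest the present ones, or None.
- monitor.get_obs(): the state.
- eyes.read_camera(name): name is "side" or "top" or "wrist"; returns a dict with "image" (400x640x3 uint8, blue, green, red), "fx", "fy", "cx", "cy" (pixels), "k1" (the pictures are not rectified: a ray, as slopes to the right and down, at radius r is drawn at 1 + k1 r^2 times it, then the intrinsics apply), "R" (3x3) and "t" (3): a world point X has camera coordinates R X + t. Camera axes: x right, y down, z forward; pixel columns grow to the right and rows downward; lengths in m; the calibration is good to about 2 mm. A picture is of the moment at which its call begins. There is no depth.
A pose or a line that the arm cannot do raises env.IKError and nothing moves.
- finish_job(): hands the job in; it is judged then, once.
The state is a dict: "time_s": time; "q": joint angles; "qd": joint speeds; "joint_torque": joint torques, N m; "eef_pos": TCP position; "ee_rot": TCP orientation; "wrist_force": force on the tool from outside, world axes, zero at the start; "ft_torque": the same for the moment, N m; "opening": finger opening in m; "finger_force": force on a finger pad.
Only numpy, scipy, OpenCV 4.12 (cv2) and the standard library are available. Lean on these libraries where they do the work, as an engineer would, in place of code of your own. Each camera call takes 0.05 s, during which the arm holds its last target. There are 200 camera calls.

## Working session

There is one attempt and no reset: what is moved stays moved. The work goes in short steps, each a Python script; the robot and the scene stay as the last script left them, time stands still between calls to the robot, and variables do not carry over. Pictures are saved under pics/ and viewed, at most 10 in all, crops included, and the job is handed in when it is done.

```bash
ls; mkdir -p pics; python3 - <<'E'
from bench import env, monitor, eyes
import cv2, json
for n in ("top","side"):
    c=eyes.read_camera(n); cv2.imwrite(f"pics/{n}0.png",c["image"])
    print(n,{k:(v.tolist() if hasattr(v,'tolist') else v) for k,v in c.items() if k!="image"})
o=monitor.get_obs(); print(o, env.grasp_offset)
E
```

```text
pics
top {'fx': 493.47004821350635, 'fy': 493.47004821350635, 'cx': 319.54026428830855, 'cy': 197.97628088364146, 'k1': -0.0552788420672223, 'R': [[0.29899856100730904, -0.9541994016991713, -0.010166725751287846], [-0.7632223172354028, -0.23273355454798778, -0.6027659471646359], [0.5727927679269181, 0.18798562281302852, -0.7978532763774413]], 't': [-0.2512066313152766, 0.505219348971354, 1.2848747402448648]}
side {'fx': 372.9800379298374, 'fy': 372.9800379298374, 'cx': 323.98750844362684, 'cy': 199.35250674811562, 'k1': -0.033157086000967444, 'R': [[0.9308300005688126, -0.36520361207663526, 0.013484501000885182], [-0.13874698979940994, -0.38729191490938175, -0.9114572098938201], [0.33808990352074525, 0.8465407812810927, -0.41117383521490075]], 't': [-0.5922442934438287, 0.1311205571402971, 0.8735840576702585]}
{'time_s': 0.1, 'q': array([ 9.82030820e-01,  3.42659594e-01,  1.52491232e+00,  7.82568694e-06,
        1.27537704e+00, -1.45951490e-01]), 'qd': array([ 0.0003052 , -0.00105963, -0.00379203,  0.00021636, -0.00016428,
        0.00146528]), 'joint_torque': array([ 1.88031408e-03, -4.34444904e+01, -2.46491665e+01, -1.29714631e-04,
        4.59757081e-03,  9.01780197e-07]), 'eef_pos': array([0.22469834, 0.47407021, 0.20899527]), 'ee_rot': array([-3.14025186e+00, -2.04656532e-04,  2.69877622e+00]), 'wrist_force': array([-0.68881149,  0.85380466, -0.16507172]), 'ft_torque': array([ 0.03854622, -0.0660761 , -0.00601134]), 'finger_force': 0.0, 'opening': 0.08508308159027092} 0.0187
```

View pics/top0.png

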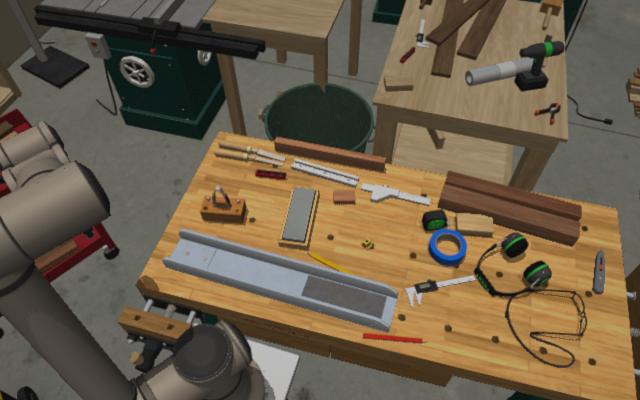

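View pics/side0.png

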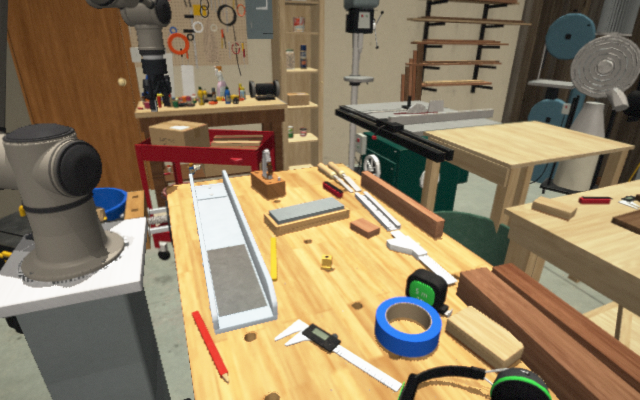

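The top view shows the tool block with tongs at about (222,207), the stone at (298,217) and the nut at (368,244). In the side view they are at (268,180), (306,213) and (327,263). I'll enlarge these areas.

```bash
cat > h.py <<'E'
import numpy as np, cv2
from scipy.optimize import least_squares
from scipy.spatial.transform import Rotation as Rn
def proj(c,X):
    p=np.atleast_2d(X)@np.array(c["R"]).T+np.array(c["t"]); s=p[:,:2]/p[:,2:]
    s=s*(1+c["k1"]*(s**2).sum(1,keepdims=True))
    return s*[c["fx"],c["fy"]]+[c["cx"],c["cy"]]
def onplane(c,uv,z):
    R=np.array(c["R"]);t=np.array(c["t"])
    return least_squares(lambda q: proj(c,[q[0],q[1],z])[0]-uv,[.5,.2],x_scale=.1).x
def tri(obs): # [(cam,uv),...]
    r=least_squares(lambda X: np.concatenate([proj(c,X)[0]-uv for c,uv in obs]),[.5,.2,.05],x_scale=.1); return r.x,np.abs(r.fun).max()
E
python3 - <<'E'
import cv2,numpy as np
t=cv2.imread("pics/top0.png"); s=cv2.imread("pics/side0.png")
def crop(im,x,y,w,h,k): return cv2.resize(im[y:y+h,x:x+w],None,fx=k,fy=k,interpolation=cv2.INTER_CUBIC)
a=np.hstack([crop(t,190,170,65,60,6),crop(t,340,225,65,60,6)])
b=crop(t,265,175,130,40,6)
c=np.hstack([crop(s,240,145,65,60,6),crop(s,300,240,65,60,6)])
cv2.imwrite("pics/c1.png",np.vstack([a[:,:780]])); 
cv2.imwrite("pics/c2.png",np.vstack([c[:,:780]]))
cv2.imwrite("pics/c12.png",np.vstack([cv2.resize(a,None,fx=.75,fy=.75),cv2.resize(c,None,fx=.75,fy=.75)]))
d=crop(t,265,175,65,75,6); e=crop(s,255,190,100,45,4)
o=np.zeros((450,800,3),np.uint8); o[:450,:390]=d; o[:180,400:800]=e
cv2.imwrite("pics/c3.png",o)
E
```

```text
(no output)
```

View pics/c12.png

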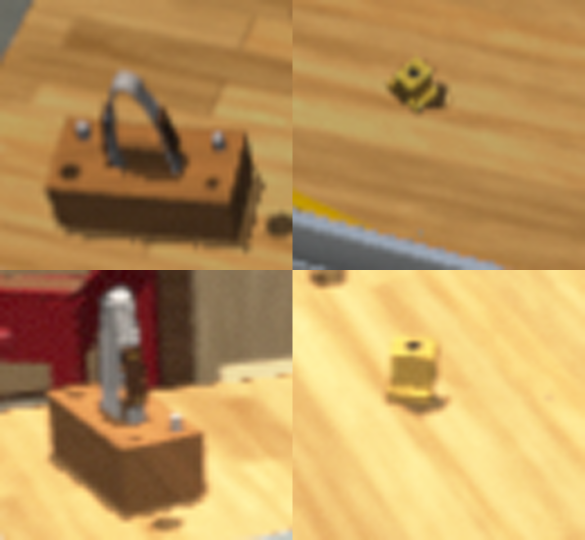

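View pics/c3.png

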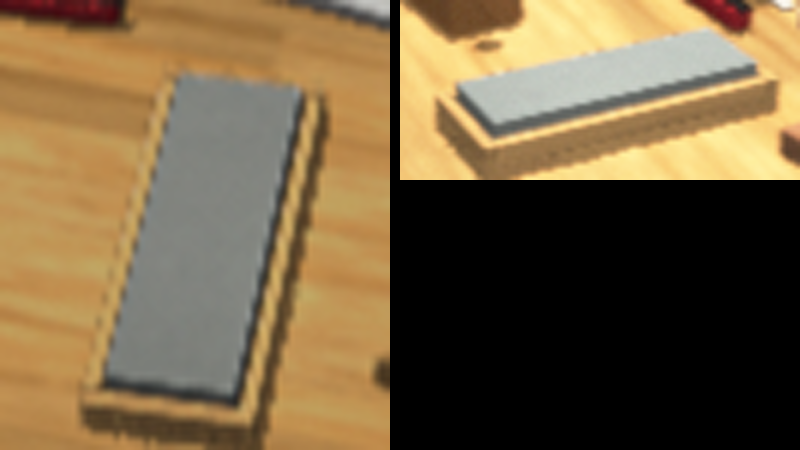

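The crops show the block with the punches on its far side, so its +x points away from the robot. The bow of the tongs is at c12 (126,80), the nut hole is at (413,73) in the top view and (414,346) in the side view, and the corners of the stone are clear. I'll fit poses to these.

```bash
cat > fit.py <<'E'
from h import *
from bench import env, monitor, eyes
T=eyes.read_camera("top"); S=eyes.read_camera("side")
def px(p,k,o,d=(0,0)): return (np.array(p,float)-d+.5)/k-.5+o
def fit(obs,x0):
    def f(q):
        R=Rn.from_euler('z',q[2]).as_matrix()
        return np.concatenate([proj(c,R@np.array(P)+[q[0],q[1],0])[0]-uv for c,uv,P in obs])
    r=least_squares(f,x0,x_scale=[.1,.1,.5]); return r.x,np.round(r.fun.reshape(-1,2),1).tolist()
k=4.5
tb=lambda p:px(p,k,(190,170)); tn=lambda p:px(p,k,(340,225),(292,0))
sb=lambda p:px(p,k,(240,145),(0,270)); sn=lambda p:px(p,k,(300,240),(292,270))
b=onplane(T,tb((145,160)),.05); n=onplane(T,tn((413,73)),.024); print(b,n)
a,w=.032,.067
print('block',fit([(T,tb((70,118)),(a,w,.05)),(T,tb((243,133)),(a,-w,.05)),(T,tb((237,203)),(-a,-w,.05)),(T,tb((50,188)),(-a,w,.05)),
 (T,tb((82,127)),(.018,.05,.06)),(T,tb((217,137)),(.018,-.05,.06)),
 (S,sb((50,395)),(-a,w,.05)),(S,sb((128,450)),(-a,-w,.05)),(S,sb((203,433)),(a,-w,.05)),(S,sb((177,415)),(.018,-.05,.06))],[*b,0]))
ts=lambda p:px(p,6,(265,175)); ss=lambda p:px(p,4,(255,190),(400,0))
L,w=.1015,.035
s=onplane(T,ts((205,235)),.036)
print('stone',fit([(T,ts((175,75)),(L,w,.036)),(T,ts((302,88)),(L,-w,.036)),(T,ts((238,392)),(-L,-w,.036)),(T,ts((105,378)),(-L,w,.036)),
 (S,ss((457,85)),(-L,w,.036)),(S,ss((703,28)),(L,w,.036)),(S,ss((757,66)),(L,-w,.036)),(S,ss((494,130)),(-L,-w,.036))],[*s,0]))
print('nut hole tri',tri([(T,tn((413,73))),(S,sn((414,346)))]))
print('bow tri',tri([(T,tb((126,78))),(S,sb((120,296)))]))
for nm,uv in dict(pencil=(330,263)).items(): print(nm,onplane(T,uv,.004))
E
python3 fit.py
```

```text
[0.52201092 0.22984582] [ 0.54364832 -0.24598308]
block (array([0.52382932, 0.22745357, 0.21594883]), [[-0.5, -0.1], [1.3, -0.8], [-0.9, -0.3], [-0.5, 0.2], [0.4, -0.2], [0.7, -0.5], [-1.1, -0.2], [-0.9, 0.3], [0.6, 0.1], [-0.1, 0.3]])
stone (array([ 0.57722367, -0.01460868,  0.15513566]), [[0.4, -0.4], [-0.0, -0.3], [0.5, 0.4], [0.4, -0.0], [-1.2, -0.1], [0.6, -0.2], [-0.2, -1.0], [-0.0, -1.0]])
nut hole tri (array([ 0.54551044, -0.24584334,  0.02346002]), np.float64(0.40535021414348194))
bow tri (array([0.5269686 , 0.23037523, 0.1377368 ]), np.float64(0.14614463387619026))
pencil [ 0.44612561 -0.15703803]
```

```bash
python3 - <<'E'
from h import *
from bench import env, monitor, eyes
o=monitor.get_obs(); c=eyes.read_camera("wrist"); R=np.array(c["R"]); C=-R.T@np.array(c["t"])
Rt=Rn.from_euler('xyz',o["ee_rot"]).as_matrix()
print("cam in tool",Rt.T@(C-o["eef_pos"]),"axis in tool",Rt.T@R[2],c["fx"])
for y in (0.,.216,.216+np.pi):
  for p in ((.5238,.2275,.25),(.5455,-.2458,.25),(.577,-.0146,.15)):
    print(y,p,np.round(env.inverse_kinematics(p,[np.pi,0,y]),2))
E
```

```text
cam in tool [ 6.90956059e-02 -5.78093834e-05 -1.64489524e-01] axis in tool [-2.70136177e-01  1.43860569e-04  9.62822115e-01] 354.21202724581485
0.0 (0.5238, 0.2275, 0.25) [ 0.28  0.4   1.32 -0.    1.42  1.85]
0.0 (0.5455, -0.2458, 0.25) [-0.55  0.45  1.24 -0.    1.45  1.02]
0.0 (0.577, -0.0146, 0.15) [-0.16  0.49  1.47 -0.    1.19  1.41]
0.216 (0.5238, 0.2275, 0.25) [ 0.28  0.4   1.32 -0.    1.42  1.63]
0.216 (0.5455, -0.2458, 0.25) [-0.55  0.45  1.24 -0.    1.45  0.8 ]
0.216 (0.577, -0.0146, 0.15) [-0.16  0.49  1.47 -0.    1.19  1.2 ]
3.3575926535897933 (0.5238, 0.2275, 0.25) [ 0.28  0.4   1.32  0.    1.42 -1.51]
3.3575926535897933 (0.5455, -0.2458, 0.25) [-0.55  0.45  1.24  0.    1.45 -2.34]
3.3575926535897933 (0.577, -0.0146, 0.15) [-0.16  0.49  1.47  0.    1.19 -1.94]
```

```bash
python3 - <<'E'
from h import *
from bench import env, monitor, eyes
import pickle
for n,p,y in (("nut",(.5455,-.2458,.17),0.),("blk",(.524,.2275,.24),.216)):
    env.goto(p,[np.pi,0,y]); c=eyes.read_camera("wrist"); pickle.dump(c,open(f"{n}.pkl","wb")); cv2.imwrite(f"pics/w{n}.png",c["image"])
    print(n,monitor.get_obs()["time_s"],proj(c,[p[0],p[1],0.024]))
a=cv2.imread("pics/wnut.png"); b=cv2.imread("pics/wblk.png")
c=pickle.load(open("nut.pkl","rb")); u,v=proj(c,[.5455,-.2458,.012])[0].astype(int); print(u,v)
x0,y0=u-65,max(0,min(v-75,250)); print(x0,y0)
o=np.hstack([cv2.resize(a[y0:y0+150,x0:x0+130],None,fx=4,fy=4,interpolation=cv2.INTER_CUBIC)[:,:520]])
cv2.imwrite("pics/wnutc.png",o)
E
```

```text
nut 3.0833 [[320.92893857 175.65376021]]
blk 4.8833 [[318.92043889 161.81285311]]
320 172
255 97
```

View pics/wnutc.png

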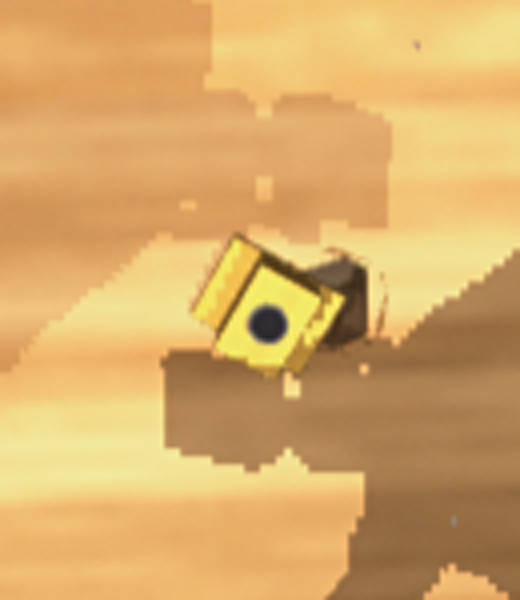

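View pics/wblk.png

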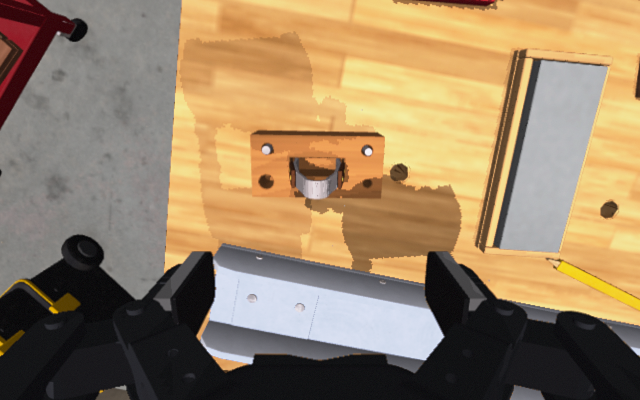

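The wrist crop shows the nut. The 30 mm flange edge runs from (237,235) to (345,295), the hole is at (268,324) and the yaw is about -0.5. In the block picture the punches are at (266,150) and (367,152), so the block is nearly square to the tool at yaw 0.216. Next I'll refine both fits.

```bash
cat > f2.py <<'E'
import pickle
exec(open("fit.py").read().split("k=4.5")[0].replace('T=eyes','#'))
W=pickle.load(open("nut.pkl","rb")); B=pickle.load(open("blk.pkl","rb"))
w=lambda p:px(p,4,(255,97))
print('nut',fit([(W,w((268,324)),(0,0,.024)),(W,w((265,263)),(.011,.008,.024)),(W,w((323,300)),(.011,-.008,.024)),(W,w((272,374)),(-.011,-.008,.024)),(W,w((217,340)),(-.011,.008,.024)),
 (W,w((237,235)),(.011,.015,.006)),(W,w((345,295)),(.011,-.015,.006)),(W,w((191,311)),(-.011,.015,.006)),(W,w((295,372)),(-.011,-.015,.006))],[.5455,-.2458,-.5]))
a,d=.032,.067
print('blk',fit([(B,(252,134),(a,d,.05)),(B,(383,136),(a,-d,.05)),(B,(383,197),(-a,-d,.05)),(B,(252,196),(-a,d,.05)),(B,(266,150),(.018,.05,.06)),(B,(367,152),(.018,-.05,.06))],[.5238,.2275,.216]))
s=[(B,(537,58),(.1015,.035,.036)),(B,(608,66),(.1015,-.035,.036)),(B,(561,251),(-.1015,-.035,.036)),(B,(492,247),(-.1015,.035,.036))]
print('stone',fit(s,[.577,-.0146,.155]))
E
python3 f2.py
```

```text
nut (array([ 0.54451877, -0.24650715, -0.54642322]), [[0.1, -0.9], [-0.4, -0.6], [0.4, -0.6], [0.3, 1.2], [-1.1, 0.8], [0.2, -0.8], [0.3, 0.6], [-0.3, -0.1], [0.6, 0.6]])
blk (array([0.52317977, 0.22914174, 0.20334003]), [[-2.1, 0.3], [1.9, -0.2], [-1.8, 0.8], [0.4, 0.4], [-0.0, -0.0], [1.5, -0.9]])
stone (array([ 0.5782363 , -0.01064471,  0.13924662]), [[1.7, -0.0], [-1.9, -1.4], [-4.8, 0.8], [4.8, 0.8]])
```

```bash
python3 - <<'E'
from h import *
from bench import env, monitor, eyes
r=[np.pi,0,.208]
env.goto((.5238,.2285,.2),r)
print(env.servo_line((.5238,.2285,.0723),rate=.08,contact_N=6))
o=monitor.get_obs(); print(o["eef_pos"],o["wrist_force"],o["time_s"])
try:
    print(env.close_gripper(grasp_force=8))
except Exception as e: print("ERR",repr(e))
o=monitor.get_obs(); print(o["opening"],o["finger_force"],o["wrist_force"],o["time_s"])
cv2.imwrite("pics/g1.png",eyes.read_camera("wrist")["image"])
E
```

```text
False
[0.52413216 0.22859458 0.07280158] [-0.19900742  0.95269875 -0.18564893] 6.9167
False
0.04047661132726155 20.241387637797743 [-0.17693824 -2.46339469  5.12775915] 7.45
```

```bash
python3 - <<'E'
from h import *
from bench import env, monitor, eyes
def st(): o=monitor.get_obs(); print(np.round(o["eef_pos"],4),round(o["opening"],4),round(o["finger_force"],1),np.round(o["wrist_force"],1),np.round(o["ft_torque"],2),round(o["time_s"],2))
st(); env.pause(.3); st()
env.servo_line((.5238,.2285,.24),rate=.12); st()
S=eyes.read_camera("side"); T=eyes.read_camera("top")
i=cv2.resize(S["image"][60:185,200:330],None,fx=4,fy=4,interpolation=cv2.INTER_CUBIC); cv2.imwrite("pics/s2.png",i)
o=monitor.get_obs(); p=o["eef_pos"]; e=lambda y,dz:p+[-np.sin(.208)*y,np.cos(.208)*y,dz]
for dz in (0,-.06): print([((proj(S,e(y,dz))[0]+.5-[200,60])*4-.5).round().tolist() for y in (-.013,0,.013)])
E
```

```text
[0.5244 0.2282 0.0729] 0.0406 20.3 [ 1.2 -2.3  5.5] [-0.75 -0.13  0.01] 7.5
[0.5244 0.2282 0.0729] 0.0404 20.3 [ 0.  -2.4  5.3] [-0.76 -0.06 -0.01] 7.8
[0.5234 0.2284 0.2392] 0.0369 21.5 [ 1.3 -0.6 -0.3] [-0.    0.02 -0.02] 9.35
[[264.0, 240.0], [257.0, 237.0], [250.0, 234.0]]
[[268.0, 317.0], [261.0, 313.0], [254.0, 309.0]]
```

View pics/s2.png

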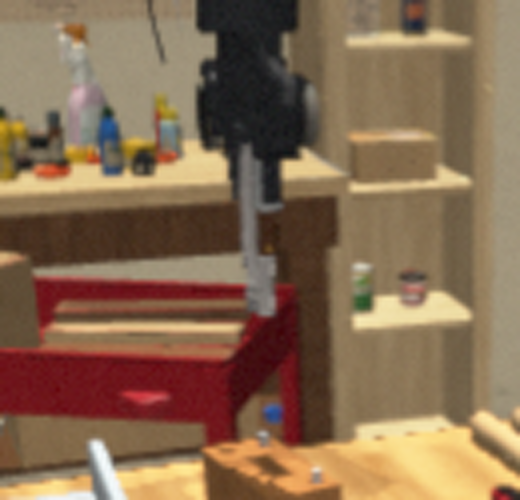

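The tongs hang straight in the fingers, with the tips at about (262,313) as predicted. The 20 N minimum grip has squeezed them to 36.9 mm, which is narrower than the 45 mm carry opening. I'll check whether the gripper call takes an opening, which would be harmless if it is refused.

```bash
python3 - <<'E'
from bench import env, monitor
for k in ({"opening":.045},{"width":.045}):
    try: print(k, env.close_gripper(**k))
    except Exception as e: print("ERR",k,repr(e)[:300])
    o=monitor.get_obs(); print(o["opening"],o["finger_force"],o["time_s"])
E
```

```text
ERR {'opening': 0.045} TypeError("got an unexpected keyword argument 'opening'")
0.03690157113569459 21.488921642303467 9.45
ERR {'width': 0.045} TypeError("got an unexpected keyword argument 'width'")
0.03690157113569459 21.488921642303467 9.45
```

The call takes only a force, and at 20 N on the scales the jaws close too far. Gripping higher, nearer the bow, shortens the lever. There 20 N should leave the jaws partly open, and a larger force should shut them on the neck. I'll return the tongs to the pocket and regrip about 27 mm higher.

```bash
cat >> h.py <<'E'
from bench import env, monitor, eyes
def st(m=""): o=monitor.get_obs(); print(m,np.round(o["eef_pos"],4),round(o["opening"],4),round(o["finger_force"],1),np.round(o["wrist_force"],1),np.round(o["ft_torque"],2),round(o["time_s"],2)); return o
def wcrop(): return cv2.resize(eyes.read_camera("wrist")["image"][130:370,190:450],None,fx=1.5,fy=1.5,interpolation=cv2.INTER_CUBIC)
E
python3 - <<'E'
from h import *
a=wcrop()
print(env.servo_line((.5238,.2285,.0715),rate=.12,contact_N=5)); st()
env.open_jaws(); st("open")
env.servo_line((.5238,.2285,.0995),rate=.1); st()
env.close_gripper(grasp_force=20); st("closed")
env.servo_line((.5238,.2285,.115),rate=.05); st("lift")
b=wcrop(); cv2.imwrite("pics/w3.png",np.hstack([a,b]))
E
```

```text
True
 [0.5233 0.2284 0.0727] 0.0367 19.8 [-0.9 -0.6  5. ] [-0.02  0.18 -0.08] 10.82
open [0.5221 0.2279 0.0712] 0.0856 0.0 [ 0.2 -0.4 -0.8] [-0.02  0.04  0.02] 11.36
 [0.5238 0.2285 0.0996] 0.0852 0.0 [-0.2  0.2 -0.1] [-0.03 -0.02  0.02] 11.79
closed [0.5237 0.2285 0.0994] 0.0244 18.6 [-0.2  0.2  0.5] [0.05 0.06 0.05] 12.37
lift [0.524  0.2286 0.1155] 0.0245 18.6 [ 0.2 -0.6 -0.7] [-0.01  0.   -0.01] 12.82
```

View pics/w3.png

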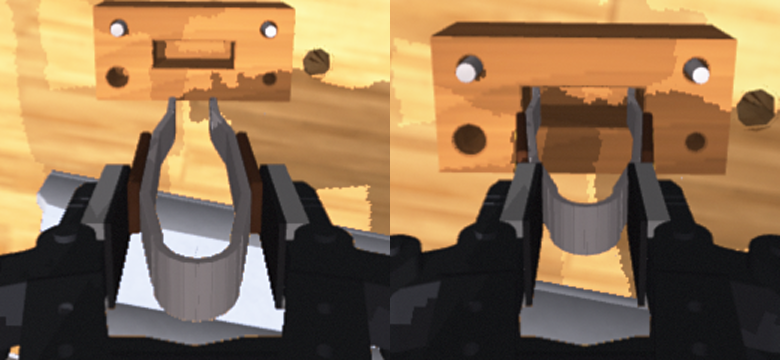

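The left half shows the first grip with the jaws nearly shut. In the right half the pads hold the bow just above the scales, and the arms stay spread at 20 N. I'll carry the tongs above the nut and check the gap and alignment.

```bash
python3 - <<'E'
from h import *
env.servo_line((.5238,.2285,.25),rate=.2)
r=[np.pi,0,-.546]; N=np.array([.5447,-.2463,0])
env.goto(N+[0,0,.25],r); env.servo_line(N+[0,0,.130],rate=.12); o=st()
R=Rn.from_euler('z',-.546).as_matrix(); p=o["eef_pos"]
out=[]
for n,(w,h) in dict(top=(60,50),side=(60,75),wrist=(150,140)).items():
    c=eyes.read_camera(n); uv=proj(c,p-[0,0,.088])[0]; u0,v0=(uv-[w/2,h*.65]).astype(int); u0=max(u0,0);v0=max(v0,0)
    k=260/w; im=cv2.resize(c["image"][v0:v0+h,u0:u0+w],None,fx=k,fy=k,interpolation=cv2.INTER_CUBIC); 
    o=np.zeros((340,264,3),np.uint8); o[:min(340,im.shape[0]),:im.shape[1]]=im[:340]; out.append(o)
    print(n,k,[((proj(c,p+R@[0,y,-.088])[0]+.5-[u0,v0])*k-.5).round().tolist() for y in (-.015,0,.015)],'nut',((proj(c,N+[0,0,.024])[0]+.5-[u0,v0])*k-.5).round().tolist())
cv2.imwrite("pics/n4.png",np.hstack(out))
E
```

```text
[ 0.5452 -0.2465  0.1309] 0.0248 18.6 [ 0.3  0.1 -0.5] [-0.02  0.02  0.03] 16.58
top 4.333333333333333 [[147.0, 159.0], [133.0, 146.0], [118.0, 132.0]] nut [130.0, 160.0]
side 4.333333333333333 [[129.0, 232.0], [134.0, 216.0], [139.0, 201.0]] nut [133.0, 247.0]
wrist 1.7333333333333334 [[166.0, 160.0], [131.0, 160.0], [96.0, 160.0]] nut [131.0, 150.0]
```

View pics/n4.png

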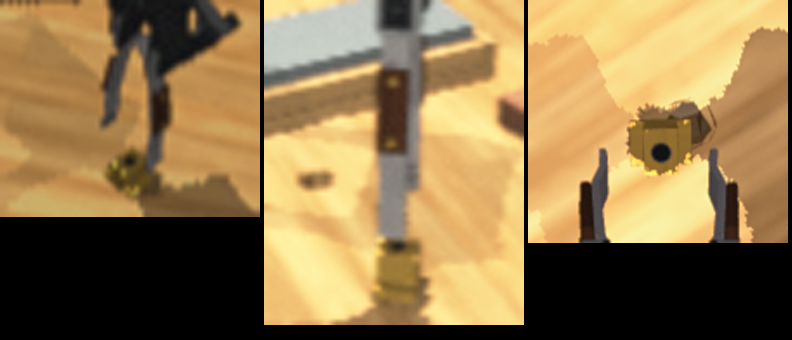

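The gap is about 42 mm, the jaws are centred on the nut within about 1 mm, and the yaw matches. I'll lower the tongs and raise the grip force in stages.

```bash
python3 - <<'E'
from h import *
N=np.array([.5447,-.2465,0])
print(env.servo_line(N+[0,0,.0958],rate=.06,contact_N=3)); st()
for f in (30,40,50,60,75):
    env.close_gripper(grasp_force=f); o=st(f)
    if o["opening"]<.0: break
cv2.imwrite("pics/x.png",eyes.read_camera("wrist")["image"])
E
```

```text
False
 [ 0.5448 -0.2466  0.0958] 0.0242 18.6 [ 0.3 -1.1  0.1] [ 0.01 -0.04  0.  ] 17.45
30 [ 0.5449 -0.2466  0.0962] 0.0234 28.8 [-0.1 -0.1 -0.7] [ 0.03  0.06 -0.05] 17.67
40 [ 0.5448 -0.2465  0.0959] 0.0228 38.7 [ 0.2  0.2 -1.3] [0.02 0.02 0.02] 17.88
50 [ 0.5447 -0.2465  0.0958] 0.022 47.8 [-0.2 -0.5 -1. ] [-0.01  0.03 -0.01] 18.1
60 [ 0.5447 -0.2465  0.0958] 0.0212 57.5 [ 0.2  0.3 -0.9] [-0.01  0.03 -0.01] 18.32
75 [ 0.5447 -0.2465  0.0958] 0.02 72.6 [ 0.5 -0.9 -1.1] [0.04 0.04 0.02] 18.53
```

```bash
cat >> h.py <<'E'
def jaws(c=None,p=None,yaw=-.546):
    c=c or eyes.read_camera("wrist"); im=c["image"].astype(int); p=monitor.get_obs()["eef_pos"] if p is None else p
    R=Rn.from_euler('z',yaw).as_matrix()
    ref=[proj(c,p+R@[.007,y,-.088+.01])[0] for y in (-.01,0,.01)]
    print("px/mm",(ref[0][0]-ref[2][0])/20,"centre",ref[1].round(1))
    v0=int(ref[1][1])
    for v in range(v0-4,v0+20,3):
        row=im[v,250:390]; sat=row.max(1)-row.min(1); g=(sat<28)&(row.max(1)>50)
        e=np.flatnonzero(np.diff(np.r_[0,g.astype(int),0])); print(v,(e+250).reshape(-1,2).tolist())
E
python3 - <<'E'
from h import *
jaws()
env.close_gripper(grasp_force=120); st(120)
jaws()
E
```

```text
px/mm 1.4180514947852145 centre [319.5 185.9]
181 []
184 []
187 [[296, 300], [338, 342]]
190 [[297, 300], [338, 343]]
193 [[296, 300], [338, 343]]
196 [[295, 300], [315, 316], [325, 326], [338, 344]]
199 [[293, 301], [314, 315], [338, 346]]
202 [[291, 300], [338, 349]]
120 [ 0.5447 -0.2465  0.0958] 0.0168 117.9 [ 0.4 -0.2 -1.1] [ 0.05  0.02 -0.05] 18.85
px/mm 1.418074672358142 centre [319.6 185.9]
181 []
184 []
187 [[303, 307], [331, 335]]
190 [[303, 307], [331, 335]]
193 [[303, 307], [331, 336]]
196 [[300, 307], [314, 315], [324, 325], [331, 338]]
199 [[298, 308], [325, 326], [331, 341]]
202 [[296, 308], [313, 314], [331, 342]]
```

At 75 N the gap is 27 mm, but 120 N only just reaches the neck, so this grip is too high. The best place is just on the top ends of the scales. I'll take the tongs back to the pocket, partly closed so they fit, and feel for that height.

```bash
python3 - <<'E'
from h import *
env.close_gripper(grasp_force=20); st(20)
N=np.array([.5447,-.2465,0]); B=np.array([.5238,.2285,0])
env.servo_line(N+[0,0,.2],rate=.2); env.close_gripper(grasp_force=60); st("nut up")
r=[np.pi,0,.208]
env.goto(B+[0,0,.22],r); env.servo_line(B+[0,0,.15],rate=.15)
print(env.servo_line(B+[0,0,.0985],rate=.06,contact_N=4)); st("in pocket")
env.open_jaws()
for z in (.0965,.0945,.093,.0915,.090,.0885):
    env.servo_line(B+[0,0,z],rate=.06,contact_N=8)
    env.close_gripper(grasp_force=20); o=st(z)
    if o["opening"]>.030: break
    env.open_jaws()
env.servo_line(B+[0,0,z+.016],rate=.05); st("lift")
env.servo_line(B+[0,0,z+.12],rate=.15); st("lift")
jaws(yaw=.208)
E
```

```text
20 [ 0.5447 -0.2465  0.0958] 0.0173 117.8 [ 0.   0.1 -0.7] [0.02 0.   0.03] 19.12
nut up [ 0.5441 -0.2462  0.1984] 0.0169 116.4 [-0.   1.1 -0.2] [-0.04 -0.04 -0.01] 20.01
True
in pocket [0.5235 0.2284 0.1002] 0.017 117.2 [0.5 0.3 5.8] [-0.11  0.07  0.08] 23.14
0.0965 [0.5239 0.2286 0.0966] 0.026 18.8 [-0.4 -0.4  1.1] [0.04 0.01 0.02] 24.62
0.0945 [0.5239 0.2286 0.0947] 0.0272 18.9 [-0.   1.4  1.7] [ 0.07 -0.01  0.05] 26.06
0.093 [0.5239 0.2286 0.0932] 0.0281 18.9 [-0.4 -0.3  0.4] [ 0.05 -0.03  0.04] 27.48
0.0915 [0.5239 0.2285 0.0916] 0.0291 18.9 [-0.7  0.5  0.9] [ 0.06 -0.05 -0.01] 28.88
0.09 [0.5239 0.2285 0.0902] 0.0303 19.1 [-0.1  0.5  1.5] [0.   0.   0.02] 30.27
lift [0.5239 0.2285 0.1064] 0.0301 18.7 [ 0.5 -0.2 -0.5] [-0.03  0.06 -0.05] 30.73
lift [0.5232 0.2283 0.2089] 0.0301 18.7 [-0.  -0.4 -0.4] [0.02 0.02 0.05] 31.57
px/mm 1.4173888393066165 centre [320.2 185.5]
181 []
184 []
187 []
190 [[286, 288], [352, 355]]
193 [[286, 289], [351, 355]]
196 [[285, 290], [351, 355]]
199 [[286, 290], [351, 355]]
202 [[284, 290], [350, 356]]
```

The grip ratchets: a lower force doesn't reopen the fingers. I'm now 10 mm lower on the bow with the gap still wide. I'll test the gap against force in the air, in small steps.

```bash
python3 - <<'E'
from h import *
import io,contextlib
c=eyes.read_camera("top"); im=c["image"]; uv=proj(c,[.5447,-.2465,.015])[0]; print("nut pred px",uv)
u,v=uv.astype(int); hsv=cv2.cvtColor(im,cv2.COLOR_BGR2HSV)
old=cv2.imread("pics/top0.png"); d=cv2.absdiff(im,old)[v-20:v+20,u-20:u+20].max(); print("max diff near nut",d)
for f in (35,50):
    env.close_gripper(grasp_force=f); st(f); 
    g=io.StringIO()
    with contextlib.redirect_stdout(g): jaws(yaw=.208)
    L=g.getvalue().splitlines(); print(L[0],L[5],L[7])
    
E
```

```text
nut pred px [366.55228053 242.13773789]
max diff near nut 47
35 [0.5236 0.2284 0.2094] 0.0252 35.8 [ 0.6 -0.3 -1.7] [-0.02 -0.02 -0.01] 31.89
px/mm 1.4197230379253654 centre [320.2 185.5] 193 [[303, 307], [333, 338]] 199 [[301, 307], [333, 339]]
50 [0.5238 0.2285 0.21  ] 0.022 51.9 [ 0.9 -1.   0.6] [-0.02  0.02  0.02] 32.16
px/mm 1.4186407522380875 centre [320.2 185.7] 193 [[315, 320], [321, 326]] 199 [[312, 320], [321, 328]]
```

35 N gives 18 mm and 50 N shuts the jaws fully, so the leverage here is good. I'll regrip slightly lower at 20 N, go back over the nut and re-measure where the nut's hole is.

```bash
python3 - <<'E'
from h import *
N=np.array([.5447,-.2465,0]); B=np.array([.5238,.2285,0])
env.servo_line(B+[0,0,.12],rate=.2)
print(env.servo_line(B+[0,0,.0885],rate=.08,contact_N=4)); st("in pocket")
env.open_jaws(); env.servo_line(B+[0,0,.0875],rate=.1)
env.close_gripper(grasp_force=20); st("grip")
env.servo_line(B+[0,0,.19],rate=.2); st("up"); jaws(yaw=.208)
env.goto(N+[0,0,.17],[np.pi,0,-.546]); o=st()
c=eyes.read_camera("wrist"); cv2.imwrite("pics/hover.png",c["image"])
uv=proj(c,N+[0,0,.024])[0]; u,v=uv.astype(int); g=cv2.cvtColor(c["image"],cv2.COLOR_BGR2GRAY)[v-14:v+15,u-14:u+15]
n,l,s,ce=cv2.connectedComponentsWithStats((g<70).astype(np.uint8)); print(uv,[(s[i][4],(ce[i]+[u-14,v-14]).round(1).tolist()) for i in range(1,n)])
for i in range(1,n): print(onplane(c,ce[i]+[u-14,v-14],.024))
E
```

```text
True
in pocket [0.5248 0.2288 0.0904] 0.0217 52.9 [-0.   1.   5.5] [0.02 0.   0.02] 33.23
grip [0.524  0.2285 0.0877] 0.0319 19.1 [0.5 0.  2.2] [-0.11 -0.04  0.02] 34.64
up [0.5231 0.2283 0.1888] 0.0313 19.2 [-0.3 -0.6 -1.7] [ 0.01 -0.03  0.01] 35.3
px/mm 1.4153619108142919 centre [320.2 185.6]
181 []
184 []
187 []
190 [[285, 287], [347, 350]]
193 [[284, 288], [346, 350]]
196 [[284, 289], [346, 350]]
199 [[285, 289], [346, 351]]
202 [[284, 289], [346, 353]]
 [ 0.5451 -0.2454  0.17  ] 0.0312 19.2 [ 0.4 -0.  -0.9] [-0.03 -0.02  0.04] 37.08
[320.9330174  174.92607824] [(np.int32(2), [326.5, 160.0]), (np.int32(75), [320.3, 175.9])]
[ 0.55369757 -0.25769867]
[ 0.54417286 -0.24556736]
```

The nut is where it was measured, with the hole at (0.5442, -0.2456). The jaws sit 2 mm off centre, so I'll correct for that, lower the tongs and clamp.

```bash
python3 - <<'E'
from h import *
P=np.array([.5433,-.2475,0])
env.servo_line(P+[0,0,.11],rate=.15)
print(env.servo_line(P+[0,0,.0838],rate=.06,contact_N=3)); st()
for f in (40,60,100): env.close_gripper(grasp_force=f); st(f)
jaws()
env.servo_line(P+[0,0,.18],rate=.1); st("lift"); jaws()
c=eyes.read_camera("wrist"); s=eyes.read_camera("side")
im=s["image"]; uv=proj(s,[.5433,-.2475,.11])[0].astype(int); u,v=uv
A=cv2.resize(im[v-45:v+45,u-35:u+35],None,fx=5,fy=5,interpolation=cv2.INTER_CUBIC)
W=cv2.resize(c["image"][120:270,250:390],None,fx=3,fy=3,interpolation=cv2.INTER_CUBIC)
cv2.imwrite("pics/held.png",np.hstack([A,W]))
E
```

```text
False
 [ 0.5433 -0.2475  0.0836] 0.0313 19.2 [-0.   0.1 -0.3] [-0.01 -0.01  0.01] 38.27
40 [ 0.5434 -0.2476  0.0841] 0.026 39.9 [-0.6 -0.9 -0.9] [-0.06  0.04 -0.01] 38.48
60 [ 0.5435 -0.2476  0.0841] 0.0252 58.3 [0.4 0.1 0.2] [-0.06  0.    0.01] 38.7
100 [ 0.5436 -0.2476  0.0842] 0.0229 96.4 [0.3 0.  1.6] [ 0.06 -0.04  0.01] 38.92
px/mm 1.418009310382382 centre [319.6 186. ]
181 []
184 []
187 []
190 [[301, 305], [330, 333]]
193 [[301, 305], [329, 334]]
196 [[300, 305], [329, 334]]
199 [[299, 305], [313, 314], [321, 322], [329, 336]]
202 [[297, 305], [323, 324], [330, 338]]
lift [ 0.5429 -0.2473  0.1792] 0.0232 96.2 [-0.   0.1 -2. ] [-0.02 -0.03 -0.04] 40.08
px/mm 1.4181305828260888 centre [319.5 185.7]
181 []
184 []
187 []
190 [[301, 305], [330, 333]]
193 [[301, 305], [330, 334]]
196 [[300, 305], [330, 334]]
199 [[299, 305], [312, 314], [321, 322], [329, 336]]
202 [[297, 305], [323, 324], [329, 338]]
```

View pics/held.png

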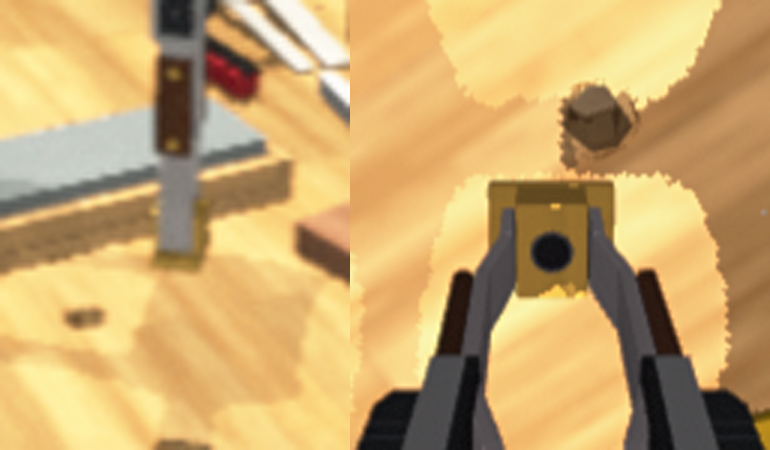

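The nut is held on its neck, with the jaw tips just above the flange and the hole centred. Next I'll carry it to the stone with the tongs' y along the stone, the direction in which they bear a push. Then I'll touch down, draw it in force-corrected segments and lift.

```bash
python3 - <<'E'
from h import *
yaw=.15; d=np.array([np.cos(yaw),np.sin(yaw)]); C=np.array([.5775,-.0130]); r=[np.pi,0,yaw-np.pi/2]
P=lambda s,z: np.r_[C+d*(s-.0019),z]
def F():
    f=[]
    for _ in range(4): f.append(monitor.get_obs()["wrist_force"]); env.pause(.02)
    return np.mean(f,0)
env.goto(P(.066,.18),r); env.servo_line(P(.066,.135),rate=.1); env.pause(.15)
f0=F(); print("bias",f0.round(2)); st()
hit=env.servo_line(P(.066,.1165),rate=.02,contact_N=3.0); o=st("touch %s"%hit)
z=o["eef_pos"][2]; f=(F()-f0)[2]; print("Fz",f)
if not hit and f<1: raise SystemExit
for _ in range(2):
    z-=np.clip((6-f)/3000,-.0015,.0015); env.servo_line(P(.066,z),rate=.02); env.pause(.1); f=(F()-f0)[2]; print("z",round(z,4),"Fz",round(f,2))
    if 4.5<f<8: break
if not 3<f<12: raise SystemExit
for s in np.arange(.053,-.0661,-.013):
    z-=np.clip((6-f)/4000,-.0007,.0007); env.servo_line(P(s,z),rate=.02); f3=F()-f0; f=f3[2]; print(round(s,3),round(z,4),f3.round(1),round(monitor.get_obs()["opening"],4))
    if f<2 or f>15: print("!!"); 
st("end")
E
```

```text
bias [-0.11  0.29 -1.79]
 [ 0.6413 -0.0035  0.1359] 0.0229 96.2 [ 0.4  0.2 -2.4] [ 0.01 -0.05  0.  ] 42.23
touch True [ 0.6407 -0.0034  0.1183] 0.0228 97.2 [ 1.3 -0.1  4.5] [-0.02 -0.03  0.02] 43.0
Fz 5.924873652249068
z 0.1183 Fz 5.49
0.053 0.1182 [2.5 0.8 5.8] 0.0232
0.04 0.1181 [2.8 0.2 6.2] 0.0232
0.027 0.1182 [2.4 0.4 6.3] 0.0233
0.014 0.1182 [ 2.9 -0.3  6.4] 0.023
0.001 0.1183 [ 2.8 -0.1  5.9] 0.0234
-0.012 0.1183 [2.1 0.5 5.9] 0.023
-0.025 0.1183 [ 2.5 -0.1  5.8] 0.0233
-0.038 0.1183 [ 2.5 -0.3  6.1] 0.0228
-0.051 0.1183 [2.8 0.2 5.8] 0.0236
-0.064 0.1182 [ 2.8 -0.   6.3] 0.023
end [ 0.5122 -0.0228  0.1182] 0.023 97.7 [ 2.2 -0.   3.7] [ 0.1  -0.61 -0.  ] 52.15
```

```bash
python3 - <<'E'
from h import *
p=monitor.get_obs()["eef_pos"]
env.servo_line((p[0],p[1],.255),rate=.08); env.pause(.6); o=st("up")
s=eyes.read_camera("wrist"); im=s["image"].astype(int); uv=proj(s,o["eef_pos"]-[0,0,.06])[0]; u,v=uv.astype(int)
w=im[v-14:v+15,u-20:u+21]; print("brass px",int(((w[...,2]-w[...,0]>50)).sum()),"of",w.shape[0]*w.shape[1],"dark hole",int((w.max(2)<60).sum()))
jaws(s,yaw=.15-np.pi/2)
from bench import finish_job
print(finish_job())
E
```

```text
up [ 0.5122 -0.0228  0.255 ] 0.0231 96.2 [ 0.5  0.2 -1.4] [-0.03  0.01 -0.05] 54.61
brass px 663 of 1189 dark hole 80
px/mm 1.4175337599205022 centre [318.6 186.1]
182 [[250, 295], [338, 351]]
185 [[250, 295], [338, 351]]
188 [[250, 295], [338, 351]]
191 [[261, 296], [301, 305], [330, 333], [338, 351]]
194 [[301, 305], [330, 334]]
197 [[301, 305], [330, 334]]
200 [[299, 305], [311, 323], [330, 336]]
203 [[297, 305], [311, 324], [330, 338]]
the job is handed in; nothing more can be done
None
```

The T-nut was drawn along the stone from 66 mm beyond the middle to 64 mm this side at a steady 6 N or so, lifted about 13 cm clear and handed in still held in the tongs at 54.6 s; no verdict came back, and I did not measure the nut's tilt or re-check the loose things at the end.

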